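# Slide the lid onto the grinding jar

## Task

Push the open steel jar along the bench into the aluminium dock until it stands home against the ledge, then slide the round steel lid off the ledge onto the jar, without lifting it, until it drops into the mouth and sits level all round on the rim. Leave the closed jar standing home in the dock and do not disturb the mug or the marker beside it.

Things in the scene. Friction and masses are not known exactly. Their poses are not given: they have to be found in the camera images.
- dock: Fixed aluminium dock, turned up to 0.35 rad. Origin on the bench where the axis of a jar that is home stands; z up, +y along its centre line from open mouth to ledge, x across. Two side walls 107 mm apart (61 mm high) run from y = -12 to +203 mm; two low flared wings (40 mm high) widen the mouth to about 150 mm at y = -48 mm. A jar that is home touches a stop (60 mm high) at y = +52.5 mm.
- dock_ledge (a point): Middle of the flat ledge's top, at dock y = +140 mm, 71.5 mm above the bench; same axes as the dock. The ledge spans dock y = +63.5 to +203 mm; its rear end is open. Two grey rails with inner faces 126 mm apart stand on the side walls (dock y = -12 to +203 mm), up to 90 mm above the bench, and guide the lid along the ledge and over the jar.
- jar: Open round steel jar, loose, standing before the dock's mouth: outside diameter 104 mm, height 70 mm, wall 10 mm (mouth 84 mm), about 0.85 kg. Origin at the centre of its underside, z up. It slides upright when pushed below 45 mm height. Its rim is 1.5 mm lower than the ledge.
- lid: Loose round steel lid on the ledge, about 0.32 kg: disc 124 mm across, 12 mm thick, over a spigot 80 mm across, 7 mm deep, slightly bevelled; flat boss 3 mm high on top. Origin at the centre of the spigot's underside, z up. On the ledge the disc's edge spans z = 78.5 to 90.5 mm; seated, 70 to 82 mm, origin 63 mm above the jar's. Pushed over the jar it drops in when nearly centred.
- mug: White mug (body about 83 mm across, 86 mm high), a bystander on the far side of the dock. Origin at its underside.
- marker: Marker pen, 140 mm long, 17 mm thick, lying on the robot's side of the dock, a bystander. Origin at the middle of its underside; it lies along its y.

How it is judged:
On the way:
1. the jar stands home in the dock, with the lid still on the ledge (horizontal distance between jar and dock below 0.007 m and angle between jar's own z axis and vertical below 0.05 rad and linear speed of jar below 0.02 m/s and y of lid in the frame of dock above 0.08 m and height (world z) of lid above 0.069 m), for 0.2 s.
At the end, for the whole second after the job is handed in: The lid is seated in the jar's mouth: centred within 6 mm, its disc down on the rim within 2 mm, level within 0.025 rad; the jar stands on the bench within 10 mm of home in the dock; both at rest (horizontal distance between lid and jar below 0.006 m and z of lid in the frame of jar between 0.06 and 0.065 m and angle between the z axis of lid and the z axis of jar, either way round below 0.025 rad and angle between lid's own z axis and vertical below 0.03 rad and horizontal distance between jar and dock below 0.01 m and height (world z) of jar below 0.004 m and linear speed of each of lid, jar below 0.01 m/s); the robot touches nothing.
It fails at once if the lid is lifted more than 25 mm above the ledge (height (world z) of lid above 0.0965 m).
It fails at once if the mug is moved more than 20 mm (distance of mug from where it was at the start of the episode above 0.02 m).
It fails at once if the marker is moved more than 20 mm (distance of marker from where it was at the start of the episode above 0.02 m).
It also fails if it takes over 70 s, if anything falls off the work surface, if the arm or the gripper's body presses on something with over 40 N, if the wrist force passes 120 N, or if a joint passes its speed limit or range.

## Robot

A 6-joint arm with a two-finger parallel gripper is mounted at the origin on a cart in front of the work surface, level with it; the furniture and walls round the work are solid. World frame = base frame: x ahead of the robot, y to its left, z up, the work surface at z = 0. Lengths are in m, angles in rad, forces in N, time in s.
With the tool pointing down it reaches from about 0.375 to 0.975 m from the base axis. Payload 3.8 kg.
Tool frame: the origin (TCP) lies at the very end of the fingers, on their centre line; the grasp point (between the pads) lies 19 mm behind it; z points along the fingers, y is the line along which they close (so a half turn about z gives the same grasp; the last joint's range is limited). The gripper opens to 85 mm and grips with 20 to 120 N. Pads are 22 mm wide; open, the fingers measure 114 mm over their backs; the gripper's body (76 mm by 85 mm) begins 54 mm behind the grasp point. The pads swing forward as they close: fully open they stand 13 mm farther back than shut.
Start: joints at [-1.375, 0.264, 1.604, -0, 1.274, -0.037], TCP at [0.156, -0.657, 0.231] pointing down, gripper open.
Joint ranges: [-2.63, 2.63], [-0.94, 2.18], [0.31, 2.57], [-1.31, 4.45], [0, 2.66], [-2.55, 2.55]. Speed limits (rad/s): [2.57, 2.57, 3.14, 3.14, 3.14, 3.14].

## Interface

Orientations are given as a rotation vector (axis times angle).
In Python, from workcell import monitor, viewer, job gives the robot as it stands. The module is installed in compiled form; this text tells all that it offers.
- The arm moves only by the tool step_arm, never from a script. Its argument "series" is one flat list of numbers, 4 for each row, row after row: the shift along the tool's x, y, z in m, then the turn about the tool's z in rad. A call has 1 to 8 rows; each row is the pose to reach, as a shift and turn from the pose commanded when the call began, along the tool's axes at that moment; what a row does not reach only later rows make up. A row lasts 1/8 s, in which the tool goes at most 62.5 mm and 10.7 degrees, less where a joint would pass 70% of its speed; a pose out of reach is approached as far as the arm can. A call with a gripper value outside its range is refused whole. "gripper" is the opening, from 0 (shut) to 1 (fully open), set as the call begins (left out, the last holds). The fingers move at their own pace and stop on an object; "newtons" is the grip in N (left out, the last holds). Time passes only in rows, so rows that repeat a pose let the fingers close. It gives the time, the measured TCP pose, the force, the opening and the grip force at its end, in the units of the state.
- monitor.read_state(): the state, without advancing time (a new reading comes with each control period).
- viewer.read_camera(name): name is "side" or "top" or "wrist"; returns a dict with "image" (400x640x3 uint8, red, green, blue), "intrinsics" (3x3 intrinsics, pixels), "T" (4x4, takes a point from camera to world coordinates); the wrist camera has in their place "hand_eye" (4x4, takes a point from camera to tool coordinates, whose origin is the TCP and whose axes are the flange's). Camera axes: x right, y up, looking along -z (the intrinsics and any distortion apply to the point x, -y, -z); pixel columns grow to the right and rows downward; lengths in m; the calibration is good to about 2 mm. A picture is of the moment at which its call begins: read the wrist's pose just before it. There is no depth.
- job.finish_job(): hands the job in; it is judged then, once.
Trained networks look in a picture, given as the dict that the camera call returned (one of the last four; its "shot" number tells which), for a name from the list of things; names that differ only in an ending like _2 or _b are one class to them, and where a whole thing is asked for, a point or a joint stands for the part that bears it (a point fixed in the world has none). Each returns a list of dicts, best first, with "score" (0 to 1); they miss things now and then, are a little off and sometimes report something else, mostly with a low value. They report only what shows in the picture. A call takes as long as a camera call.
- viewer.boxes_of(picture, label): "extent" ([centre column, centre row, width, height] in pixels, round what is visible of it).
- viewer.spot_point(picture, label): "point" ([column, row] in pixels: a listed point, or the origin of a listed thing).
The state is a dict: "time": time; "q": joint angles; "joint_vel": joint speeds; "joint_torque": joint torques, N m; "tool_pos": TCP position; "tcp_rot": TCP orientation; "wrist_force": force on the tool from outside, world axes, zero at the start; "torque": the same for the moment, N m; "width": opening from 0.0 (shut) to 1.0 (fully open); "grip_force": force on a finger pad.
Only numpy, scipy, OpenCV 4.12 (cv2) and the standard library are available. Lean on these libraries where they do the work, as an engineer would, in place of code of your own. Each camera call takes 0.05 s, during which the arm holds its last target. There are 200 camera calls.

## Working session

There is one attempt and no reset: what is moved stays moved. The work goes in short steps, Python scripts to look and compute and a tool call to move; the robot and the scene stay as the last step left them, time stands still between calls to the robot, and variables do not carry over. Pictures are saved under pics/ and viewed, at most 11 in all, crops included, and the job is handed in when it is done.

Besides the shell and the picture viewer there is one more tool, called after "Call:" in YAML: its name, and indented under it one key for each argument. step_arm: Moves the arm, as the interface text tells. Its arguments: {"type":"object","properties":{"series":{"type":"array"},"gripper":{"type":"number"},"newtons":{"type":"number"}},"required":["series"]}

```bash
mkdir -p pics; cat > h.py <<'E'
import numpy as np, cv2
from scipy.spatial.transform import Rotation as R
from workcell import monitor, viewer, job
def ray(p,uv):
    K=p["intrinsics"];T=np.array(p["T"])
    d=np.linalg.inv(K)@np.array([uv[0],uv[1],1.]);d=np.array([d[0],-d[1],-d[2]])
    return T[:3,3],T[:3,:3]@d
def onz(p,uv,z):
    o,d=ray(p,uv);return o+d*(z-o[2])/d[2]
def proj(p,X):
    T=np.array(p["T"]);c=T[:3,:3].T@(np.array(X)-T[:3,3]);q=p["intrinsics"]@np.array([c[0],-c[1],-c[2]]);return q[:2]/q[2]
def save(p,n): cv2.imwrite("pics/"+n,cv2.cvtColor(p["image"],cv2.COLOR_RGB2BGR))
E
python3 - <<'E'
from h import *
s=monitor.read_state();print(s["time"],s["tool_pos"],s["tcp_rot"])
print(R.from_rotvec(s["tcp_rot"]).as_matrix().round(3))
for n in("side","top"):
    p=viewer.read_camera(n);save(p,n+"0.png");print(n,p.keys(),np.round(p["T"],3).tolist())
    for l,z in(("dock",0),("dock_ledge",.0715),("jar",0),("lid",.0715),("mug",0),("marker",0)):
        for d in viewer.spot_point(p,l)[:2]: print(l,round(d["score"],2),np.round(d["point"],1),onz(p,d["point"],z).round(4))
        if l!="dock_ledge":
            for d in viewer.boxes_of(p,l)[:1]: print("   box",round(d["score"],2),np.round(d["extent"],1))
E
```

```text
0.0 [ 0.15557687 -0.6560799   0.22994928] [-3.11811721e+00 -3.64644429e-01  2.84807108e-04]
[[ 0.973  0.231 -0.   ]
 [ 0.231 -0.973  0.002]
 [ 0.    -0.002 -1.   ]]
side dict_keys(['image', 'intrinsics', 'T', 'shot']) [[1.0, 0.007, -0.005, 0.554], [-0.007, 0.499, -0.867, -0.853], [-0.003, 0.867, 0.499, 0.489], [0.0, 0.0, 0.0, 1.0]]
   box 0.9 [288.2 198.4  76.5  85.4]
jar 0.73 [309.6 267.4] [ 0.5433 -0.2652  0.    ]
   box 0.93 [310.6 253.1  47.3  64.4]
lid 0.55 [285.  177.2] [ 0.4846 -0.0249  0.0715]
   box 0.62 [285.  171.8  48.6  26.4]
mug 0.7 [362.4 212.8] [ 0.6651 -0.07    0.    ]
   box 0.9 [364.  195.3  36.2  46.7]
marker 0.55 [236.4 224. ] [ 0.3784 -0.1138  0.    ]
top dict_keys(['image', 'intrinsics', 'T', 'shot']) [[-0.008, 0.996, -0.091, 0.478], [-1.0, -0.006, 0.02, -0.11], [0.019, 0.091, 0.996, 0.927], [0.0, 0.0, 0.0, 1.0]]
   box 0.8 [293.6 233.6 106.6  86.2]
jar 0.83 [378.7 208.5] [ 0.5481 -0.2608  0.    ]
   box 0.66 [383.9 208.1  48.4  45.4]
lid 0.82 [275.6 236.7] [ 0.4819 -0.0201  0.0715]
   box 0.88 [276.4 237.4  58.1  55. ]
mug 0.74 [309.1 161. ] [ 0.6652 -0.0934  0.    ]
mug 0.47 [379.1 211.4] [ 0.5411 -0.2617  0.    ]
   box 0.66 [307.6 155.9  51.   42. ]
marker 0.81 [313.3 282.8] [ 0.3729 -0.1019  0.    ]
   box 0.65 [314.3 284.4  55.6  23.2]
```

View pics/top0.png

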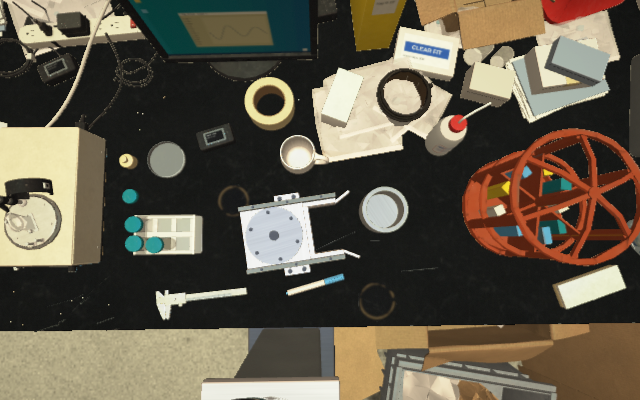

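View pics/side0.png

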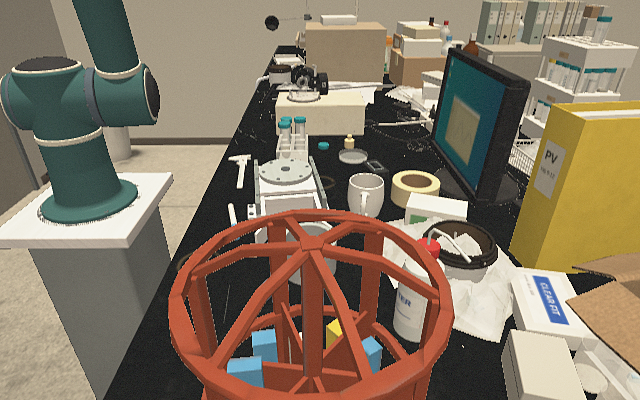

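Top view: dock around (290,235), with its mouth to the right. Jar is at (384,209), lid at (275,236), mug at (298,153), marker at (315,284). The tall orange basket starts at column 465. Next I'll get the dock heading.

```bash
cat > m.py <<'E'
from h import *
from scipy.optimize import least_squares
p=viewer.read_camera("top");im=p["image"]
print("basket",[onz(p,uv,z).round(3).tolist() for uv in((463,210),(500,160)) for z in(0,.2)], "rack",[onz(p,(203,235),z).round(3).tolist() for z in(0,.06)])
c=cv2.resize(im[180:300,225:385],None,fx=5,fy=5,interpolation=cv2.INTER_CUBIC)
def dk(P,x,y,z): 
    a=P[2];return [P[0]+np.cos(a)*x-np.sin(a)*y,P[1]+np.sin(a)*x+np.cos(a)*y,z]
lid=np.array([.482,-.021]);a=.148
P=[lid[0]+np.sin(a)*.14,lid[1]-np.cos(a)*.14,a]
print(P)
def poly(pts,col):
    q=[((proj(p,dk(P,*t))-[225,180]+.5)*5).astype(int) for t in pts]
    for i in range(len(q)-1): cv2.line(c,q[i].tolist(),q[i+1].tolist(),col,1)
for s in(-1,1): poly([(s*.063,-.012,.09),(s*.063,.203,.09)],(255,0,0))
poly([(-.0535,.203,.0715),(.0535,.203,.0715)],(255,0,0))
poly([(-.0535,.0635,.0715),(.0535,.0635,.0715)],(0,255,0))
poly([(.0535,-.012,.04),(.075,-.048,.04)],(0,255,0));poly([(-.0535,-.012,.04),(-.075,-.048,.04)],(0,255,0))
J=[.546,-.2625]
t=np.linspace(0,2*np.pi,40)
def circ(C,r,z,col):
    q=np.array([((proj(p,[C[0]+r*np.cos(u),C[1]+r*np.sin(u),z])-[225,180]+.5)*5) for u in t]).astype(int);cv2.polylines(c,[q],True,col,1)
circ(J,.052,.07,(255,0,0));circ(lid,.062,.0905,(255,255,0))
cv2.imwrite("pics/ov.png",cv2.cvtColor(c,cv2.COLOR_RGB2BGR))
E
python3 m.py
```

```text
basket [[0.543, -0.466, 0.0], [0.529, -0.389, 0.2], [0.666, -0.562, 0.0], [0.625, -0.465, 0.2]] rack [[0.488, 0.16, 0.0], [0.487, 0.142, 0.06]]
[np.float64(0.5026444409863892), np.float64(-0.15946951670443388), 0.148]
```

View pics/ov.png

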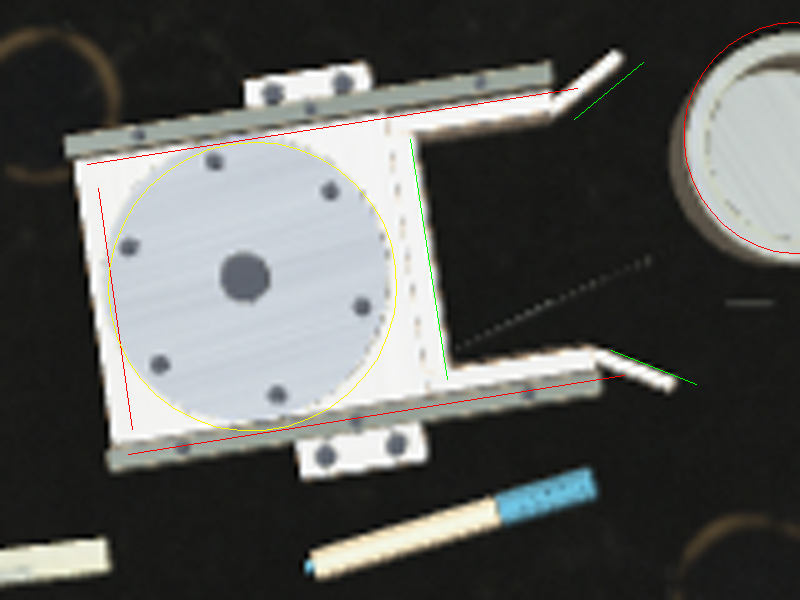

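Against the overlay, the dock sits about 8.5 mm further in +y and 2 mm in +x, giving home ≈ (0.503, -0.151) at 0.153 rad. The lid is at dock y ≈ 0.134 and the jar at (0.542, -0.2625). I'll approach the jar clear of the basket.

Call:
step_arm:
  series: [0.04,-0.043,-0.006,-0.18,0.08,-0.086,-0.012,-0.36,0.12,-0.13,-0.018,-0.54,0.16,-0.173,-0.024,-0.72,0.199,-0.216,-0.03,-0.9,0.25,-0.217,-0.03,-1.08,0.3,-0.218,-0.03,-1.26,0.35,-0.219,-0.03,-1.44]
  gripper: 0.6

```text
time: 2.25
tool_pos: [0.4473, -0.3623, 0.2618]
tcp_rot: [2.097, 2.337, -0.0]
wrist_force: [0.0, -0.5, -0.5]
width: 0.597
grip_force: 0.0
```

```bash
cat >> h.py <<'E'
P=np.array([.5033,-.1507]);A=.153
D=np.array([[np.cos(A),-np.sin(A)],[np.sin(A),np.cos(A)]])
def todock(xy): return D.T@(np.array(xy)[:2]-P)
def go(x,y,z):
    "tool-frame shift to dock target"
    s=monitor.read_state();w=P+D@[x,y];M=R.from_rotvec(s["tcp_rot"]).as_matrix()
    t=np.arctan2(M[1,1],M[0,1]);print("shift",(M.T@(np.r_[w,z]-s["tool_pos"])).round(4),"turn",round(t-A,3),"now",todock(s["tool_pos"]).round(4),s["tool_pos"][2].round(4))
E
python3 - <<'E'
from h import *
go(.021,-.195,.25)
s=monitor.read_state()
for n in ("wrist","top"):
    p=viewer.read_camera(n);save(p,n+"1.png")
    if n=="wrist":
        M=np.eye(4);M[:3,:3]=R.from_rotvec(s["tcp_rot"]).as_matrix();M[:3,3]=s["tool_pos"];p["T"]=M@p["hand_eye"]
    for l,z in(("jar",0),("lid",.0715),("dock",0),("marker",0),("mug",0)):
        for d in viewer.spot_point(p,l)[:1]: w=onz(p,d["point"],z);print(n,l,round(d["score"],2),np.round(d["point"]),w.round(4),todock(w).round(4))
print(np.round(p["T"],2) if 0 else np.round(M[:3,:3],3))
E
```

```text
shift [0.0104 0.1082 0.0119] turn -0.045 now [-0.0876 -0.2006] 0.2618
wrist jar 0.96 [406.  89.] [ 0.5402 -0.2613  0.    ] [ 0.0196 -0.115 ]
wrist dock 0.57 [403.  90.] [ 0.5372 -0.2619  0.    ] [ 0.0165 -0.115 ]
top jar 0.68 [379. 212.] [ 0.5391 -0.2609  0.    ] [ 0.0186 -0.1144]
top lid 0.8 [274. 234.] [ 0.4886 -0.0172  0.0715] [0.0058 0.1342]
top dock 0.19 [381. 211.] [ 0.543  -0.2673  0.    ] [ 0.0214 -0.1213]
top marker 0.56 [313. 281.] [ 0.3778 -0.101   0.    ] [-0.1165  0.0683]
top mug 0.94 [307. 160.] [ 0.6679 -0.0883  0.    ] [0.1722 0.0366]
[[-0.108  0.994  0.001]
 [ 0.994  0.108 -0.001]
 [-0.001  0.001 -1.   ]]
```

View pics/wrist1.png

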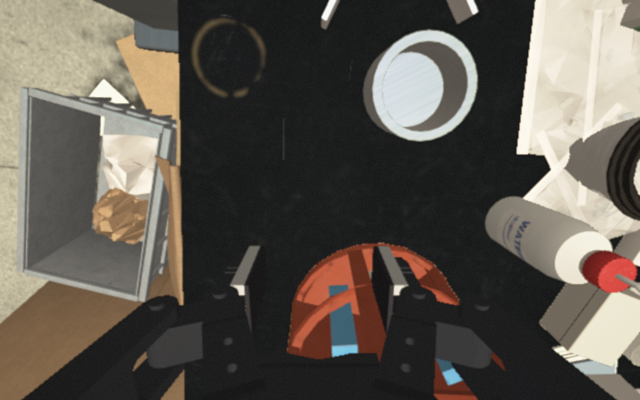

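The wrist view shows the jar at (425,85), the wing tips at the top, the basket edge at (375,243) behind the fingers and a water bottle at (540,240). I'll check the clearances to the basket and bottle.

```bash
python3 - <<'E'
from h import *
s=monitor.read_state();p=viewer.read_camera("wrist");t=viewer.read_camera("top")
M=np.eye(4);M[:3,:3]=R.from_rotvec(s["tcp_rot"]).as_matrix();M[:3,3]=s["tool_pos"];p["T"]=M@p["hand_eye"]
print("cam",p["T"][:3,3])
for n,uv in(("basket",(375,243)),("bottle",(488,215)),("cap",(610,275)),("wingL",(330,25)),("wingR",(465,20))):
    print(n,[todock(onz(p,uv,z)).round(3).tolist() for z in(0,.04,.1,.2)])
print("top cap",[todock(onz(t,(458,123),z)).round(3).tolist() for z in(.1,.15,.2)])
print("top basket low/high",[todock(onz(t,uv,z)).round(3).tolist() for uv in((463,200),(511,190)) for z in(0,.1,.2)])
E
```

```text
cam [ 0.43666759 -0.28940708  0.40339382]
basket [[-0.019, -0.314], [-0.026, -0.296], [-0.036, -0.268], [-0.053, -0.221]]
bottle [[0.132, -0.281], [0.11, -0.266], [0.078, -0.243], [0.024, -0.205]]
cap [[0.314, -0.381], [0.275, -0.356], [0.215, -0.318], [0.115, -0.255]]
wingL [[-0.069, -0.043], [-0.071, -0.051], [-0.074, -0.064], [-0.078, -0.085]]
wingR [[0.083, -0.046], [0.066, -0.054], [0.041, -0.066], [-0.001, -0.086]]
top cap [[0.181, -0.305], [0.169, -0.284], [0.157, -0.262]]
top basket low/high [[0.015, -0.322], [0.012, -0.283], [0.008, -0.243], [0.021, -0.443], [0.016, -0.391], [0.012, -0.338]]
```

Call:
step_arm:
  series: [0.009,0.053,0,-0.045,0.018,0.106,0,-0.045,0.018,0.106,0.06,-0.045,0.018,0.106,0.12,-0.045,0.018,0.106,0.17,-0.045,0.018,0.106,0.21,-0.045,0.018,0.106,0.24,-0.045,0.018,0.106,0.245,-0.045]

```text
time: 3.95
tool_pos: [0.5472, -0.333, 0.0133]
tcp_rot: [-2.049, -2.374, 0.001]
wrist_force: [-0.3, 0.7, -0.7]
width: 0.597
grip_force: 0.0
```

```bash
python3 - <<'E'
from h import *
go(.0,-.11,.016);s=monitor.read_state();print(s["wrist_force"],s["width"])
p=viewer.read_camera("top");
for d in viewer.spot_point(p,"jar")[:1]: print(d["score"],todock(onz(p,d["point"],0)))
E
```

```text
shift [ 0.0768 -0.0161 -0.0023] turn -0.006 now [ 0.0156 -0.1868] 0.0133
[-0.32537211  0.68198644 -0.72130295] 0.5971405489638181
```

Call:
step_arm:
  series: [0.01,0,0,0,0.018,-0.001,0,0,0.026,-0.004,0,0,0.034,-0.007,0,0,0.043,-0.01,0,0,0.052,-0.013,0,0,0.061,-0.016,0,0,0.07,-0.017,0,0]

```text
time: 5.05
tool_pos: [0.524, -0.2688, 0.0184]
tcp_rot: [2.048, 2.375, 0.0]
wrist_force: [1.8, -4.4, 2.1]
width: 0.6
grip_force: 0.0
```

```bash
python3 - <<'E'
from h import *
go(-.001,-.06,.013);s=monitor.read_state();print(s["wrist_force"],s["width"])
p=viewer.read_camera("wrist");save(p,"w2.png")
E
```

```text
shift [ 0.0599 -0.0038  0.0052] turn -0.006 now [ 0.0024 -0.1199] 0.0184
[ 1.7763581  -4.37484725  2.09737596] 0.5995169597575138
```

View pics/w2.png

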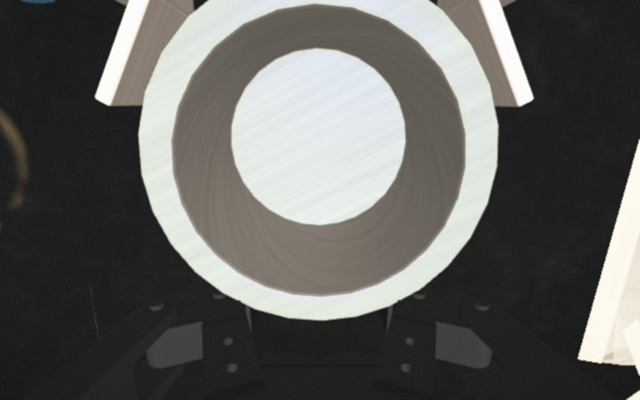

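The wing tips are at columns 97 and 533 (midpoint 315) and the jar's centre is at column 318, so it is centred and cradled. I'll push straight in.

Call:
step_arm:
  series: [0.006,0,0,0,0.012,0,0,0,0.018,0,0,0,0.024,0,0,0,0.03,0,0,0,0.036,0,0,0,0.042,0,0,0,0.048,0,0,0]

```text
time: 6.1
tool_pos: [0.5165, -0.2213, 0.0179]
tcp_rot: [2.049, 2.376, -0.0]
wrist_force: [0.1, -5.2, 1.8]
width: 0.601
grip_force: 0.0
```

Call:
step_arm:
  series: [0.003,0,0,0,0.006,0,0,0,0.008,0,0,0,0.01,0,0,0]

```text
time: 6.6
tool_pos: [0.5149, -0.2114, 0.0178]
tcp_rot: [2.049, 2.376, -0.0]
wrist_force: [1.2, -6.7, 1.9]
width: 0.601
grip_force: 0.0
```

```bash
python3 - <<'E'
from h import *
go(-.001,-.06,.013)
s=monitor.read_state()
for n in("top","wrist"):
    p=viewer.read_camera(n)
    if n=="wrist":
        M=np.eye(4);M[:3,:3]=R.from_rotvec(s["tcp_rot"]).as_matrix();M[:3,3]=s["tool_pos"];p["T"]=M@p["hand_eye"];save(p,"w3.png")
    for d in viewer.spot_point(p,"jar")[:1]: print(n,d["score"],d["point"],todock(onz(p,d["point"],0)))
E
```

```text
shift [ 0.0017 -0.0033  0.0047] turn -0.005 now [ 0.0022 -0.0617] 0.0178
top 0.66 [335.2, 223.6] [ 0.00832336 -0.00593343]
wrist 0.85 [318.2, 142.4] [ 0.00165246 -0.00576779]
```

View pics/w3.png

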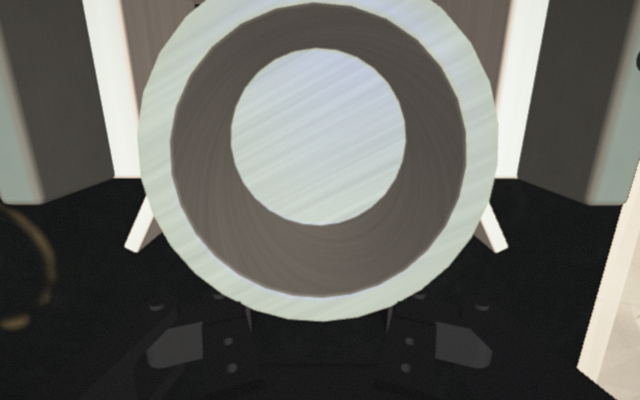

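The jar is inside the walls, centred. The force is still only sliding friction (5–7 N), so it hasn't reached the stop. I'll creep forward until the force rises.

Call:
step_arm:
  series: [0.001,0,0,0,0.002,0,0,0,0.003,0,0,0,0.004,0,0,0]

```text
time: 7.3
tool_pos: [0.5144, -0.2075, 0.0177]
tcp_rot: [2.049, 2.376, -0.0]
wrist_force: [1.2, -5.9, 2.7]
width: 0.598
grip_force: 0.0
```

Call:
step_arm:
  series: [0.001,0,0,0,0.002,0,0,0]

```text
time: 7.55
tool_pos: [0.5141, -0.2055, 0.0177]
tcp_rot: [2.049, 2.376, -0.0]
wrist_force: [1.4, -6.2, 3.3]
width: 0.602
grip_force: 0.0
```

Call:
step_arm:
  series: [0.001,0,0,0,0.002,0,0,0]

```text
time: 7.8
tool_pos: [0.5138, -0.2035, 0.0177]
tcp_rot: [2.049, 2.376, -0.0]
wrist_force: [0.5, -6.6, 2.3]
width: 0.601
grip_force: 0.0
```

Call:
step_arm:
  series: [0.001,0,0,0,0.002,0,0,0]

```text
time: 8.05
tool_pos: [0.5141, -0.2028, 0.0181]
tcp_rot: [2.047, 2.375, -0.002]
wrist_force: [0.5, -11.7, 3.6]
width: 0.6
grip_force: 0.1
```

Call:
step_arm:
  series: [0.001,0,0,0,0.002,0,0,0]

```text
time: 8.3
tool_pos: [0.5145, -0.2026, 0.0186]
tcp_rot: [2.043, 2.374, -0.003]
wrist_force: [1.4, -17.9, 1.9]
width: 0.6
grip_force: 1.6
```

Call:
step_arm:
  series: [0.001,0,0,0,0.002,0,0,0]

```text
time: 8.55
tool_pos: [0.5149, -0.2024, 0.0189]
tcp_rot: [2.039, 2.373, -0.006]
wrist_force: [0.8, -24.0, -0.5]
width: 0.603
grip_force: 3.5
```

The TCP has stalled at the force rise (24 N), so the jar is home. Backing off and lifting.

Call:
step_arm:
  series: [-0.01,0,0,0,-0.035,0,0,0,-0.035,0,-0.05,0,-0.035,0,-0.11,0,-0.035,0,-0.17,0,-0.035,0,-0.22,0,-0.01,0,-0.22,0,0.02,0,-0.22,0]

```text
time: 9.55
tool_pos: [0.5084, -0.1761, 0.2361]
tcp_rot: [-2.053, -2.377, -0.0]
wrist_force: [-0.7, -0.7, -0.7]
width: 0.596
grip_force: 0.0
```

```bash
python3 - <<'E'
from h import *
go(.0025,.26,.22)
s=monitor.read_state()
for n in("wrist","top"):
    p=viewer.read_camera(n)
    if n=="wrist":
        M=np.eye(4);M[:3,:3]=R.from_rotvec(s["tcp_rot"]).as_matrix();M[:3,3]=s["tool_pos"];p["T"]=M@p["hand_eye"];save(p,"w4.png")
    for l,z in(("jar",0),("lid",.0715),("dock_ledge",.0715)):
      for d in viewer.spot_point(p,l)[:1]: print(n,l,d["score"],d["point"],todock(onz(p,d["point"],z)))
E
```

```text
shift [ 0.2859 -0.0008  0.0163] turn -0.007 now [ 0.0012 -0.0259] 0.2361
wrist jar 0.56 [320.6, 145.3] [0.00312594 0.00162178]
wrist lid 0.32 [465.0, 108.0] [0.13593027 0.04370915]
top jar 0.66 [332.2, 226.8] [0.00190536 0.00243041]
top lid 0.68 [274.6, 236.4] [-0.00019222  0.13444769]
```

View pics/w4.png

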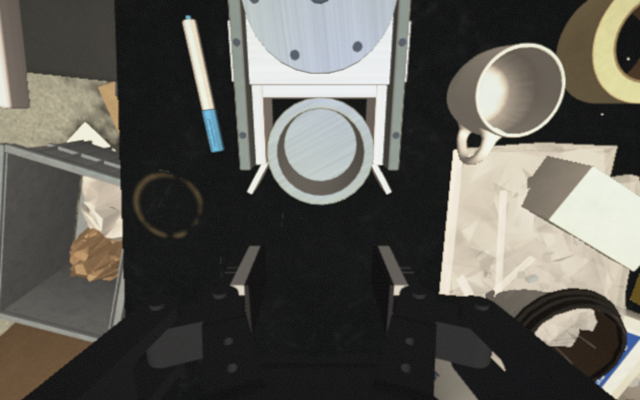

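The jar is home against the stop (rim at row 97, right at the stop's edge), with the lid still on the ledge at dock y ≈ 0.134. Going to the rear.

Call:
step_arm:
  series: [0.05,0,0,0,0.1,0,0,0,0.15,0,0,0,0.2,0,0,0,0.235,0,0,0,0.25,0,0,0,0.25,0,0.01,0]

```text
time: 10.82
tool_pos: [0.4731, 0.0709, 0.2267]
tcp_rot: [2.05, 2.379, 0.002]
wrist_force: [-0.5, -0.2, -0.3]
width: 0.599
grip_force: 0.0
```

```bash
python3 - <<'E'
from h import *
go(.0015,.224,.0765)
s=monitor.read_state();print(s["q"].round(2))
for n in("wrist","top"):
    p=viewer.read_camera(n)
    if n=="wrist":
        M=np.eye(4);M[:3,:3]=R.from_rotvec(s["tcp_rot"]).as_matrix();M[:3,3]=s["tool_pos"];p["T"]=M@p["hand_eye"]
    save(p,n+"5.png")
    for l,z in(("jar",0),("lid",.0715)):
      for d in viewer.spot_point(p,l)[:1]: print(n,l,d["score"],d["point"],todock(onz(p,d["point"],z)))
E
```

```text
shift [ 0.0004 -0.0027  0.1502] turn -0.005 now [0.004  0.2236] 0.2267
[ 0.1  -0.11  2.02 -0.    1.24 -0.05]
wrist jar 0.88 [319.2, 328.3] [0.00370314 0.00281577]
wrist lid 0.66 [317.2, 266.0] [0.00181661 0.13689128]
top jar 0.87 [334.5, 224.5] [ 0.0064619  -0.00392052]
top lid 0.82 [273.7, 234.0] [0.00533736 0.13561554]
```

View pics/wrist5.png

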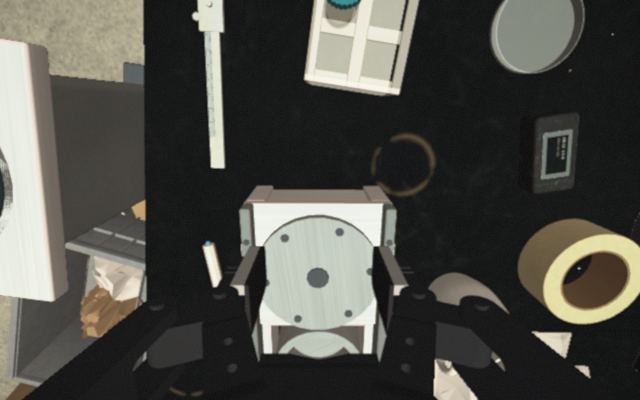

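Call:
step_arm:
  series: [0.003,-0.002,0.05,0,0.003,-0.002,0.1,0,0.003,-0.002,0.13,0,0.003,-0.002,0.145,0,0.003,-0.002,0.148,0,0.003,-0.002,0.148,0]

```text
time: 11.88
tool_pos: [0.471, 0.0735, 0.0794]
tcp_rot: [2.052, 2.377, 0.002]
wrist_force: [1.1, 0.0, -1.0]
width: 0.601
grip_force: 0.0
```

```bash
python3 - <<'E'
from h import *
go(.0025,.2,.077)
E
```

```text
shift [-0.0265  0.0004  0.0024] turn -0.006 now [0.0022 0.2265] 0.0794
```

Call:
step_arm:
  series: [-0.008,0,0.002,0,-0.018,0,0.002,0,-0.028,0,0.002,0,-0.038,0,0.002,0,-0.048,0,0.002,0,-0.058,0,0.002,0,-0.068,0,0.002,0,-0.078,0,0.002,0]

```text
time: 12.88
tool_pos: [0.4815, -0.0042, 0.0764]
tcp_rot: [2.052, 2.378, 0.001]
wrist_force: [0.3, 3.5, 1.8]
width: 0.598
grip_force: 1.7
```

```bash
cat > k.py <<'E'
from h import *
go(.0025,.07,.077)
s=monitor.read_state();print(s["wrist_force"])
for n in("wrist","top"):
    p=viewer.read_camera(n)
    if n=="wrist":
        M=np.eye(4);M[:3,:3]=R.from_rotvec(s["tcp_rot"]).as_matrix();M[:3,3]=s["tool_pos"];p["T"]=M@p["hand_eye"]
    save(p,n+"6.png")
    for l,z in(("jar",0),("lid",.0715)):
      for d in viewer.spot_point(p,l)[:1]: print(n,l,d["score"],d["point"],todock(onz(p,d["point"],z)))
E
python3 k.py
```

```text
shift [-0.0781  0.0022 -0.0006] turn -0.006 now [0.0008 0.1481] 0.0764
[0.34036961 3.52695086 1.77250117]
wrist lid 0.56 [318.1, 364.1] [-0.00058686  0.08083757]
top jar 0.55 [331.8, 225.8] [0.00442357 0.00298908]
top lid 0.68 [301.8, 233.2] [-0.00284791  0.07425507]
```

Call:
step_arm:
  series: [-0.008,0.001,0,0,-0.016,0.001,0,0,-0.024,0.001,0,0,-0.032,0.001,0,0,-0.04,0.001,0,0,-0.048,0.001,0,0,-0.055,0.001,0,0,-0.06,0.001,0,0]

```text
time: 14.18
tool_pos: [0.491, -0.0634, 0.0762]
tcp_rot: [-2.053, -2.378, 0.0]
wrist_force: [-0.7, 2.0, 0.5]
width: 0.601
grip_force: 0.8
```

```bash
python3 k.py
```

```text
shift [-0.0182  0.0015 -0.0008] turn -0.006 now [0.0011 0.0882] 0.0762
[-0.67514518  2.04021787  0.50043248]
wrist lid 0.75 [318.9, 362.2] [0.00022554 0.0224636 ]
top lid 0.62 [324.8, 228.8] [-0.0014114  0.0225588]
```

View pics/top6.png

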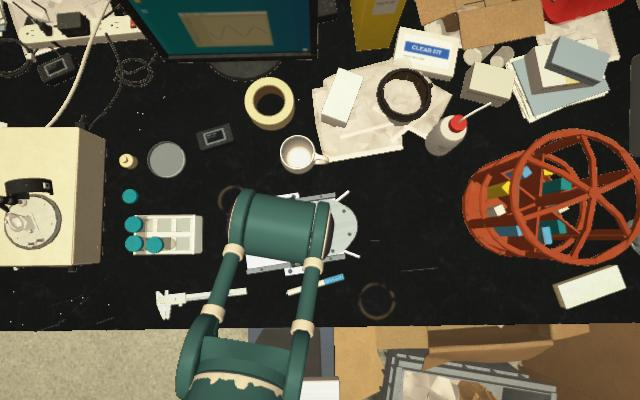

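The arm is mostly blocking the view, but the lid's front edge at (355,228) is over the jar area. Its networks position is dock y ≈ 0.022, about 19 mm to go.

Call:
step_arm:
  series: [-0.002,0,0,0,-0.004,0,0,0,-0.006,0,0,0,-0.008,0,0,0,-0.01,0,0,0,-0.012,0,0,0,-0.0135,0,0,0]

```text
time: 15.35
tool_pos: [0.493, -0.0764, 0.0763]
tcp_rot: [-2.052, -2.378, -0.0]
wrist_force: [-0.3, 1.1, -1.0]
width: 0.598
grip_force: 0.5
```

Call:
step_arm:
  series: [-0.001,0,0,0,-0.002,0,0,0]

```text
time: 15.6
tool_pos: [0.4933, -0.0783, 0.0763]
tcp_rot: [2.052, 2.378, 0.0]
wrist_force: [-0.2, 1.0, -0.7]
width: 0.601
grip_force: 0.4
```

```bash
python3 k.py
```

```text
shift [-0.0031  0.0013 -0.0007] turn -0.006 now [0.0012 0.0731] 0.0763
[-0.23575098  0.96658363 -0.74468061]
wrist lid 0.58 [320.5, 356.8] [0.00120511 0.01102278]
top lid 0.97 [332.5, 226.7] [0.00043862 0.00497617]
```

```bash
python3 - <<'E'
import cv2
a=cv2.imread("pics/wrist6.png")[200:400,160:480];b=cv2.imread("pics/top6.png")[180:280,230:390]
a=cv2.resize(a,(640,400));b=cv2.resize(b,None,fx=2,fy=2)
import numpy as np
c=np.zeros((600,640,3),np.uint8);c[:400]=a;c[400:,:320]=b
s=None
from h import *
p=viewer.read_camera("side");q=cv2.cvtColor(p["image"][140:240,230:390],cv2.COLOR_RGB2BGR);c[400:,320:]=cv2.resize(q,None,fx=2,fy=2)
cv2.imwrite("pics/c7.png",c)
E
```

```text
(no output)
```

View pics/c7.png

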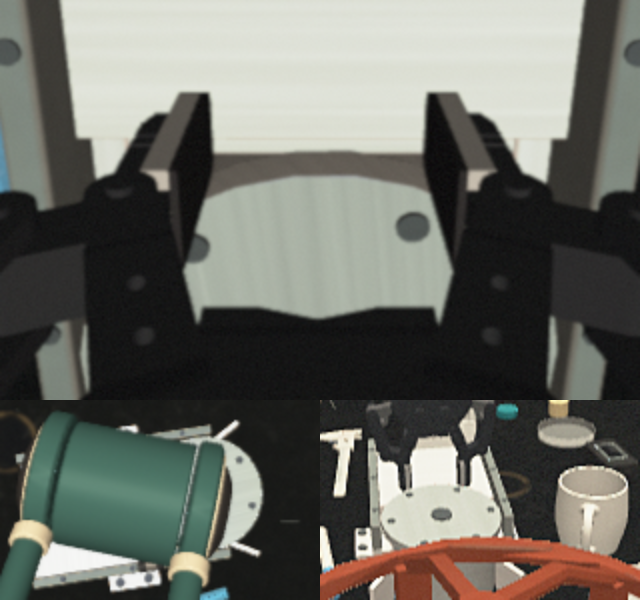

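The lid lies over the jar with its near rim still against the fingers. It isn't clearly seated yet, so I'll continue in 1 mm steps and watch the force.

Call:
step_arm:
  series: [-0.0005,0,0,0,-0.001,0,0,0]

```text
time: 16.2
tool_pos: [0.4935, -0.0792, 0.0763]
tcp_rot: [2.052, 2.379, 0.0]
wrist_force: [0.4, 0.2, -0.6]
width: 0.599
grip_force: 0.2
```

Call:
step_arm:
  series: [-0.0005,0,0,0,-0.001,0,0,0]

```text
time: 16.45
tool_pos: [0.4936, -0.0801, 0.0763]
tcp_rot: [-2.052, -2.379, -0.0]
wrist_force: [-0.2, 0.6, -0.6]
width: 0.602
grip_force: 0.4
```

Call:
step_arm:
  series: [-0.0005,0,0,0,-0.001,0,0,0]

```text
time: 16.7
tool_pos: [0.4937, -0.0813, 0.0763]
tcp_rot: [2.052, 2.379, -0.0]
wrist_force: [-0.6, -0.5, 0.2]
width: 0.596
grip_force: 0.0
```

```bash
python3 k.py
```

```text
shift [-0.      0.0014 -0.0007] turn -0.006 now [0.0011 0.07  ] 0.0763
[-0.59989702 -0.46969135  0.16399144]
wrist lid 0.71 [322.6, 354.2] [0.00228768 0.00978254]
top lid 0.64 [332.5, 226.3] [0.00131143 0.00483232]
```

The contact force fell to zero, which suggests the lid dropped in. Backing off to look from above.

Call:
step_arm:
  series: [0.01,0,0,0,0.03,0,-0.005,0,0.03,0,-0.05,0,0.03,0,-0.1,0,0.03,0,-0.14,0,0,0,-0.16,0,-0.05,0,-0.16,0,-0.1,0,-0.16,0]

```text
time: 18.0
tool_pos: [0.5088, -0.1806, 0.2371]
tcp_rot: [2.05, 2.379, 0.001]
wrist_force: [1.3, -0.4, 0.5]
width: 0.602
grip_force: 0.0
```

Call:
step_arm:
  series: [-0.03,0,0,0,-0.05,0,0,0,-0.05,0,0,0]

```text
time: 18.38
tool_pos: [0.5157, -0.2299, 0.236]
tcp_rot: [-2.053, -2.377, -0.0]
wrist_force: [-0.3, 0.6, 0.1]
width: 0.602
grip_force: 0.0
```

```bash
cat > f.py <<'E'
from h import *
s=monitor.read_state();print(s["time"],s["tool_pos"],s["wrist_force"])
im=[]
for n in("wrist","top","side"):
    p=viewer.read_camera(n)
    if n=="wrist":
        M=np.eye(4);M[:3,:3]=R.from_rotvec(s["tcp_rot"]).as_matrix();M[:3,3]=s["tool_pos"];p["T"]=M@p["hand_eye"]
    im.append(cv2.cvtColor(p["image"],cv2.COLOR_RGB2BGR))
    for l,z in(("lid",.063),("mug",0),("marker",0)):
      for d in viewer.spot_point(p,l)[:1]: w=onz(p,d["point"],z);print(n,l,round(d["score"],2),d["point"],w[:2].round(4),todock(w).round(4))
    for d in viewer.boxes_of(p,"lid")[:1]: print("  box",d["extent"])
    # expected outlines, seated vs not
    if n=="wrist":
        for z,col in((.082,(0,0,255)),):
            q=np.array([proj(p,np.r_[P+D@[.0025,.0025]+.062*np.array([np.cos(u),np.sin(u)]),z]) for u in np.linspace(0,6.28,50)]);print("expected bbox",q.min(0),q.max(0))
c=np.zeros((600,640,3),np.uint8);c[:400]=im[0];c[400:,:320]=cv2.resize(im[1][180:280,230:390],None,fx=2,fy=2);c[400:,320:]=cv2.resize(im[2][140:240,230:390],None,fx=2,fy=2)
cv2.imwrite("pics/c8.png",c)
E
python3 f.py
```

```text
18.375 [ 0.51568548 -0.22987059  0.23601728] [-0.27341049  0.59972034  0.13861411]
wrist lid 0.83 [322.2, 95.0] [ 0.5064 -0.1483] [0.0034 0.0019]
wrist mug 0.83 [474.4, 56.9] [ 0.6648 -0.0836] [0.1698 0.0417]
wrist marker 0.79 [202.4, 33.9] [ 0.3712 -0.104 ] [-0.1234  0.0663]
  box [322.0, 91.2, 142.0, 150.5]
expected bbox [250.66318566  14.44628167] [392.02726734 163.6804107 ]
top lid 0.74 [334.6, 225.5] [ 0.5059 -0.1508] [ 0.0025 -0.0005]
top mug 0.84 [309.0, 159.0] [ 0.6701 -0.0932] [0.1737 0.0314]
top marker 0.84 [314.7, 283.6] [ 0.371  -0.1052] [-0.1239  0.0651]
  box [334.1, 226.8, 56.5, 51.4]
side lid 0.73 [291.3, 211.8] [ 0.5058 -0.1652] [ 0.0003 -0.0148]
side mug 0.7 [364.6, 213.6] [ 0.6698 -0.0736] [0.1763 0.0508]
side marker 0.67 [230.7, 225.3] [ 0.3666 -0.1188] [-0.1303  0.0523]
  box [291.8, 199.1, 61.5, 28.9]
```

View pics/c8.png

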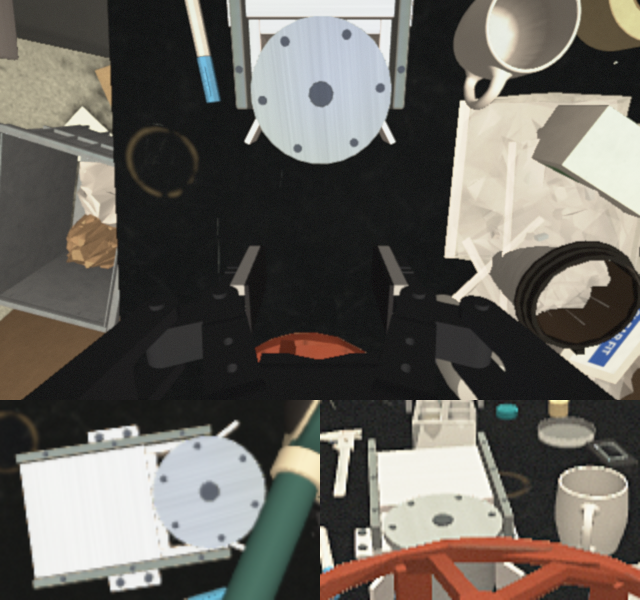

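The lid's outline (centre (322,91), 142×150 px) matches the seated prediction (centre (321,89), 141×149 px). It is at dock (0.003, 0.002), matching the jar. To confirm it is level, I'll touch the disc lightly with shut fingers at the front and rear.

```bash
python3 - <<'E'
from h import *
go(.0025,-.037,.095);go(.0025,.042,.095)
E
```

```text
shift [0.0428 0.002  0.1413] turn -0.006 now [ 0.0002 -0.0798] 0.2363
shift [0.1218 0.0016 0.1413] turn -0.006 now [ 0.0002 -0.0798] 0.2363
```

Call:
step_arm:
  series: [0.043,0.002,0,0,0.043,0.002,0.05,0,0.043,0.002,0.1,0,0.043,0.002,0.13,0,0.043,0.002,0.139,0,0.043,0.002,0.142,0,0.043,0.002,0.142,0]
  gripper: 0

```text
time: 20.0
tool_pos: [0.5125, -0.1873, 0.0958]
tcp_rot: [2.051, 2.377, 0.001]
wrist_force: [0.1, 0.3, 0.8]
width: 0.003
grip_force: 0.0
```

Call:
step_arm:
  series: [0,0,0.003,0,0,0,0.006,0,0,0,0.008,0,0,0,0.009,0]

```text
time: 20.5
tool_pos: [0.5112, -0.1867, 0.0851]
tcp_rot: [-2.052, -2.378, 0.0]
wrist_force: [0.4, -0.1, 0.4]
width: -0.001
grip_force: 0.0
```

Call:
step_arm:
  series: [0,0,0.001,0,0,0,0.002,0]

```text
time: 20.75
tool_pos: [0.5114, -0.1867, 0.0832]
tcp_rot: [-2.052, -2.379, -0.0]
wrist_force: [0.2, -0.2, 0.5]
width: -0.002
grip_force: 0.0
```

Call:
step_arm:
  series: [0,0,0.001,0,0,0,0.002,0]

```text
time: 21.0
tool_pos: [0.5114, -0.1868, 0.082]
tcp_rot: [-2.052, -2.378, 0.0]
wrist_force: [-2.9, 2.1, 10.0]
width: 0.001
grip_force: 4.9
```

The front edge makes contact at z = 0.082, exactly the seated height. Now the rear.

Call:
step_arm:
  series: [0,0,-0.01,0,0,0,-0.02,0,0.04,0,-0.02,0,0.079,0,-0.02,0,0.079,0,-0.012,0,0.079,0,-0.006,0,0.079,0,-0.003,0,0.079,0,-0.003,0]

```text
time: 22.0
tool_pos: [0.4997, -0.1093, 0.0839]
tcp_rot: [-2.053, -2.377, 0.001]
wrist_force: [0.3, 0.8, 0.0]
width: 0.003
grip_force: 0.0
```

Call:
step_arm:
  series: [0,0,0.001,0,0,0,0.002,0]

```text
time: 22.25
tool_pos: [0.5, -0.1089, 0.0824]
tcp_rot: [2.053, 2.378, 0.0]
wrist_force: [1.0, -0.1, 0.3]
width: -0.001
grip_force: 0.0
```

Call:
step_arm:
  series: [0,0,0.001,0,0,0,0.0015,0]

```text
time: 22.5
tool_pos: [0.5, -0.1088, 0.082]
tcp_rot: [2.052, 2.378, -0.0]
wrist_force: [-4.1, 0.3, 9.8]
width: -0.002
grip_force: 5.1
```

The rear edge is also at 0.082, so the lid is level. Retreating upward and handing in.

Call:
step_arm:
  series: [0,0,-0.01,0,0,0,-0.05,0,0,0,-0.1,0,0,0,-0.15,0,0,0,-0.15,0,0,0,-0.15,0]

```text
time: 23.25
tool_pos: [0.4997, -0.1085, 0.2309]
tcp_rot: [2.052, 2.378, 0.0]
wrist_force: [-0.2, 0.5, -0.6]
width: 0.004
grip_force: 0.0
```

```bash
python3 - <<'E'
from h import *
s=monitor.read_state();print(s["time"],s["tool_pos"])
p=viewer.read_camera("side")
for l,z in(("lid",.063),("mug",0),("marker",0)):
    for d in viewer.spot_point(p,l)[:1]: print(l,d["point"])
print(job.finish_job())
E
```

```text
23.25 [ 0.49967122 -0.10850055  0.23085105]
lid [291.9, 209.7]
mug [362.7, 214.4]
marker [236.9, 224.1]
the job is handed in; nothing more can be done
None
```

I handed the job in at about 23 s, with no verdict returned: the jar is home in the dock, the lid sits level on its rim (front and rear edges both touched at 82 mm), and the mug and marker show no movement beyond camera error.

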